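# Set out the tea tray and rack the red board

## Robot

A 6-joint arm with a two-finger parallel gripper is mounted at the origin on the work surface. World frame = base frame: x ahead of the robot, y to its left, z up, the work surface at z = 0. Lengths are in mm, angles in rad, forces in N, time in s.
With the tool pointing down it reaches from about 300 to 775 mm from the base axis. Payload 14.6 kg.
Tool frame: the origin (TCP) lies midway between the tips of the shut fingers; the grasp point (between the pads) lies behind it (manip.grip_depth is the z of the grasp point in the tool frame, in mm); z points along the fingers, y is the line along which they close (so a half turn about z gives the same grasp; the last joint's range is limited). The gripper opens to 94 mm and grips with 3 to 60 N. Pads are 16 mm wide; open, the fingers measure 119 mm over their backs; the gripper's body (75 mm by 177 mm) begins 78 mm behind the grasp point.
Start: joints at [-1.302, 0.3, 1.521, -0, 1.321, -0.067], TCP at [181.231, -519.273, 205.446] pointing down, gripper open.
Joint ranges: [-3.03, 3.03], [-0.79, 2.21], [0.23, 2.52], [-1.04, 4.18], [0, 3.07], [-2.55, 2.55]. Speed limits (rad/s): [2.22, 2.22, 2.57, 3.14, 3.14, 3.14].

## Interface

Orientations are given as [roll, pitch, yaw] about the fixed x, y, z axes, in that order (R = Rz(yaw) Ry(pitch) Rx(roll)).
In Python, from cell import manip gives the robot as it stands.
- The arm moves only by the shell command python3 -m creep [OPENING] [FORCE], which reads ROWS from standard input. ROWS is a JSON object whose key "segments" holds a list of rows, 1 to 5 of them, each of 6 numbers: dx, dy, dz in parts of the range, where 1.0 means 400 mm, then a rotation vector rx, ry, rz in fractions of the full range, 1 being 2 rad; each row is the pose to reach, as a shift and turn from the pose commanded when the command began, along the tool's axes at that moment; what a row does not reach only later rows make up. A row lasts 1/10 s, in which the tool goes at most 50 mm and 0.15 rad, less where a joint would pass 70% of its speed; a pose out of reach is approached as far as the arm can. OPENING is the finger opening in mm, set as the command begins (- or left out keeps the last). The fingers move at their own pace and stop on an object; FORCE is the grip in N (left out, the last holds). Time passes only in rows, so rows that do not move let the fingers close. It prints the time, the measured TCP pose, the force, the opening and the grip force at its end. Input that does not fit is refused with a message, and nothing moves.
- manip.read_state(): the state, without advancing time (a new reading comes with each control period).
- manip.camera(name): name is "scene" or "top" or "wrist"; returns (picture, depth): 400x640x3 uint8, red, green, blue; 400x640 float32, mm along the optical axis (not along the pixel's ray), 0 where there is no reading.
- manip.camera_info(name): a dict with "K" (3x3 intrinsics, pixels), "dist" ([k1, k2, p1, p2, k3] as OpenCV has them; the pictures are not rectified), "rvec" (rotation vector, rad) and "tvec" (3), from world to camera coordinates, as OpenCV has them; the wrist camera has in their place "mount" (4x4, takes a point from camera to tool coordinates, whose origin is the TCP and whose axes are the flange's). Camera axes: x right, y down, z forward; pixel columns grow to the right and rows downward; lengths in mm; the calibration is good to about 2 mm. A picture is of the moment at which its call begins: read the wrist's pose just before it. camera_info takes no time and is no camera call.
- manip.sign_off(): hands the job in; it is judged then, once.
The state is a dict: "clock": time; "joints": joint angles; "qd": joint speeds; "effort": joint torques, N m; "eef_pos": TCP position; "eef_rot": TCP orientation; "wrist_force": force on the tool from outside, world axes, zero at the start; "moment": the same for the moment, N m; "finger_gap": finger opening in mm; "finger_force": force on a finger pad.
Only numpy, scipy, OpenCV 4.12 (cv2) and the standard library are available. Lean on these libraries where they do the work, as an engineer would, in place of code of your own. Each camera call takes 0.05 s, during which the arm holds its last target. There are 200 camera calls.

## Task

Lay out the kitchen things after the washing-up, in this order. First stand the brown coffee jar on the blue mat and the green-lidded lime jar on the yellow mat, then stand the white sugar tin between them in the pale ring at the middle of the tray, each upright, well centred and set down gently; last, move the red board from the drainer into the empty middle slot of the dark wooden rack, fully home between the oak and the white board, without shifting those two.

Things in the scene. Friction and masses are not known exactly. Their poses are not given: they have to be found in the camera images.
- coffee_jar: Loose straight-sided round glass jar filled with dark brown coffee, dark brown lid with a small knob. Body 58 mm diameter, 90 mm high; lid 54 mm diameter from 90 to 106 mm; knob 18 mm diameter up to 112 mm. About 0.3 kg. Origin at the centre of its underside, z up.
- lime_jar: Loose glass jar of the same form and size as the coffee jar (58 mm diameter, body 90 mm, 112 mm in all), filled with bright green limes, green lid with a small knob. Origin at the centre of its underside, z up.
- sugar_tin: Loose white round sugar tin with a blue band round its side and a grey disc on its lid: body 54 mm diameter, 70 mm high, lid 55 mm diameter, 82 mm in all, no knob. About 0.22 kg. Origin at the centre of its underside, z up.
- red_board: Loose red plastic board upright in a white one-slot drainer (holder 24 x 134 mm, 42 mm high, on a steel drip tray; floor 5 mm above the worktop). 10 mm thick (its x), 110 mm wide (its y), 95 mm high; a grip tab 28 mm wide, 10 mm thick rises mid-edge to 150 mm above the underside: pinch it across the thickness. 0.12 kg. Origin: centre of its lower edge, z up.
- tray: Fixed pale wooden tray, 100 mm (its x) by 320 mm (its y), 12 mm high, flat without rim. A thin pale white ring, 80 mm outer diameter, is inlaid flush at its middle. Origin at the centre of its underside, right below the ring's centre.
- blue_mat: Fixed blue round mat, 84 mm diameter, 4 mm thick, on one end of the tray (105 mm from the tray's middle; either end). Origin at the centre of its underside, 12 mm above the worktop; a jar stands 4 mm above the origin.
- yellow_mat: Fixed yellow round mat, 84 mm diameter, 4 mm thick, on the other end of the tray. Origin at the centre of its underside, 12 mm above the worktop.
- rack: Fixed dark wooden block, 115 mm (its x) by 150 mm (its y), 50 mm high; three slots along its y at x = -30, 0, +30 mm, each 13 x 124 mm, 40 mm deep (floor 10 mm above the underside), 4 mm chamfered mouth. The middle one is empty. Origin at the centre of its underside. The rack stands on one side of the worktop and the drainer on the other, either way round.
- oak_board: Loose pale wooden board without tab, 10 x 110 x 95 mm, standing in the rack's slot at x = -30 mm; to stay there. Origin at the centre of its lower edge, z up.
- white_board: Loose white plastic board without tab, 10 x 110 x 95 mm, standing in the rack's slot at x = +30 mm; to stay there. Origin at the centre of its lower edge, z up.

How it is judged:
By the outcome, as a careful person would: the job done as asked, in the order asked, and still so for the second after the job is handed in, with the robot touching nothing.
It also fails if it takes over 109 s, if anything falls off the work surface, if the arm or the gripper's body presses on something with over 40 N, if the wrist force passes 120 N, or if a joint passes its speed limit or range.

## Working session

There is one attempt and no reset: what is moved stays moved. The work goes in short steps, Python scripts to look and compute and a shell command to move; the robot and the scene stay as the last step left them, time stands still between calls to the robot, and variables do not carry over. Pictures are saved under pics/ and viewed, at most 14 in all, crops included, and the job is handed in when it is done.

```bash
ls; mkdir -p pics; python3 - <<'E'
from cell import manip
import cv2,numpy as np
print(manip.grip_depth, manip.read_state())
for n in ("scene","top"):
    p,d=manip.camera(n); cv2.imwrite(f"pics/{n}0.png",p[...,::-1]); np.savez(f"pics/{n}0.npz",p=p,d=d); print(n,manip.camera_info(n))
print(manip.camera_info("wrist"))
E
```

```text
pics
-18.8 {'clock': 0.0, 'joints': array([-1.30158557e+00,  3.00471871e-01,  1.52161692e+00, -3.64563486e-06,
        1.32069813e+00, -6.66157061e-02]), 'qd': array([-5.90356766e-04,  2.03496844e-03, -5.06075844e-04, -7.93378732e-06,
        9.20834142e-05,  5.23353513e-04]), 'effort': array([ 5.29989265e-04, -5.31807411e+01, -3.52730799e+01,  7.07955030e-02,
        2.43837159e-02, -8.14231430e-05]), 'eef_pos': array([ 181.16638422, -519.01177062,  204.87074861]), 'eef_rot': array([-3.14040080e+00, -7.59751444e-05,  3.35827326e-01]), 'wrist_force': array([-0.30383506, -0.69203228, -0.21611084]), 'moment': array([-0.03695854,  0.01074109,  0.00164529]), 'finger_force': 0.0, 'finger_gap': 93.70618966520644}
scene {'K': array([[385.49138396,   0.        , 317.74638663],
       [  0.        , 385.49138396, 202.28115783],
       [  0.        ,   0.        ,   1.        ]]), 'dist': array([-0.00478273,  0.        ,  0.        ,  0.        ,  0.        ]), 'rvec': array([ 2.33822608,  1.2786753 , -0.32487115]), 'tvec': array([-299.32533965, -374.81463531, 1227.39913203])}
top {'K': array(
[... 239 characters left out ...]
array([ 2.126803  , -2.1783409 ,  0.14457032]), 'tvec': array([-10.00200104, 551.9027697 , 953.76962723])}
{'K': array([[359.56087549,   0.        , 319.36417419],
       [  0.        , 359.56087549, 197.81802224],
       [  0.        ,   0.        ,   1.        ]]), 'dist': array([-0.03243336,  0.        ,  0.        ,  0.        ,  0.        ]), 'mount': array([[-2.37789935e-04, -9.61907962e-01, -2.73373400e-01,
         8.00291895e+01],
       [ 9.99999797e-01, -6.70770682e-05, -6.33814121e-04,
        -1.71092966e+00],
       [ 5.91333763e-04, -2.73373495e-01,  9.61907783e-01,
        -1.78786670e+02],
       [ 0.00000000e+00,  0.00000000e+00,  0.00000000e+00,
         1.00000000e+00]])}
```

View pics/scene0.png

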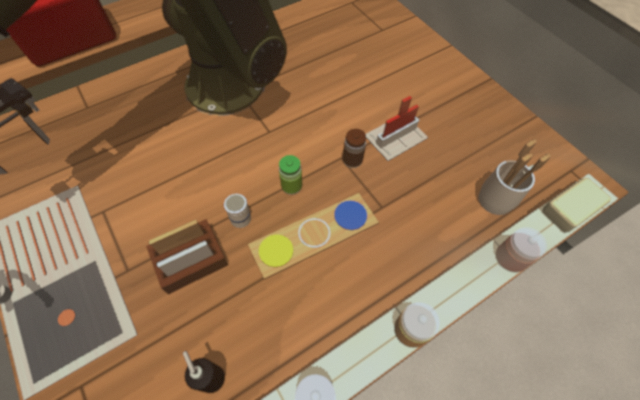

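View pics/top0.png

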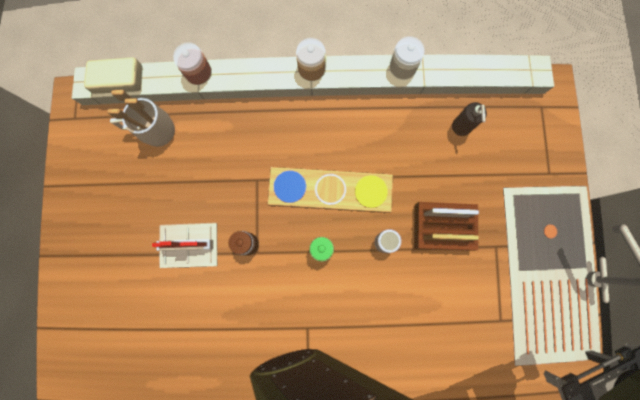

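The scene view shows the lime jar at (290,175), coffee at (354,147), tin at (237,208), rack (188,255) and drainer (397,130). In the top view, coffee is at (243,243), lime (321,249), tin (389,240), blue mat (290,186), ring (331,189), yellow mat (371,191), rack (447,226) and the red board about (180,244).

```bash
cat > h.py <<'E'
from cell import manip
import cv2,numpy as np
from scipy.spatial.transform import Rotation as Ro
def cam(n,st=None):
    i=manip.camera_info(n)
    if n=="wrist":
        T=np.eye(4);T[:3,:3]=Ro.from_euler('xyz',st["eef_rot"]).as_matrix();T[:3,3]=st["eef_pos"]
        M=T@i["mount"]; return i,M[:3,:3],M[:3,3]
    R=cv2.Rodrigues(i["rvec"])[0]; return i,R.T,-R.T@i["tvec"]
def toplane(c,uv,z):
    i,R,o=c; uv=np.asarray(uv,float).reshape(-1,1,2)
    n=cv2.undistortPoints(uv,i["K"],i["dist"])[:,0]
    d=np.c_[n,np.ones(len(n))]@R.T
    return o+d*((z-o[2])/d[:,2])[:,None]
def cloud(c,d):
    v,u=np.nonzero(d>0); i,R,o=c
    n=cv2.undistortPoints(np.c_[u,v].astype(float).reshape(-1,1,2),i["K"],i["dist"])[:,0]
    P=np.zeros(d.shape+(3,))*np.nan; P[v,u]=o+(np.c_[n,np.ones(len(n))]*d[v,u][:,None])@R.T
    return P
def hsv(p): return cv2.cvtColor(p,cv2.COLOR_RGB2HSV)
def blob(m):
    n,l,s,c=cv2.connectedComponentsWithStats(m.astype(np.uint8)); k=1+np.argmax(s[1:,4]); return l==k
def uvs(m): v,u=np.nonzero(m); return np.c_[u,v]
def rect(pts): return cv2.minAreaRect(pts[:,:2].astype(np.float32))
def look(name,save=None):
    st=manip.read_state(); p,d=manip.camera(name)
    if save: cv2.imwrite(f"pics/{save}.png",p[...,::-1])
    return cam(name,st),p,d,st
def totool(st,w): # world vector -> tool axes
    return Ro.from_euler('xyz',st["eef_rot"]).as_matrix().T@np.asarray(w)
E
python3 - <<'E'
from h import *
np.set_printoptions(precision=1,suppress=True)
z=np.load("pics/top0.npz");p,d=z["p"],z["d"];c=cam("top");H=hsv(p);P=cloud(c,d)
h,s,v=[H[...,k].astype(int) for k in range(3)]
U,V=np.meshgrid(np.arange(640),np.arange(400))
def box(a,b,e,f): return (U>a)&(U<e)&(V>b)&(V<f)
print("cam",c[2])
for n,m,zz in [("blue",(h>100)&(h<130)&(s>120)&box(265,160,320,215),16),("yellow",(h>24)&(h<34)&(s>190)&box(340,165,400,215),16),("lime lid",(h>45)&(h<75)&(s>120)&box(300,230,345,270),106)]:
    m=blob(m); q=toplane(c,uvs(m),zz); (r)=rect(q); print(n,q.mean(0),r,"depthz",np.nanmedian(P[m][:,2]))
# objects by depth height
for n,b,lo,hi in [("coffee",(222,222,265,262),98,125),("lime",(300,230,345,268),98,125),("tin",(370,222,408,258),72,95),("redtab",(145,232,225,258),120,165),("redbody",(145,225,225,262),80,112),("rackboards",(410,195,490,260),85,125),("racktop",(410,195,490,260),42,58),("drainer",(150,215,225,275),34,46),("tray",(255,160,405,220),7,15)]:
    m=box(*b)&(P[...,2]>lo)&(P[...,2]<hi)
    if m.sum()<5: print(n,"none",m.sum()); continue
    m=blob(m); q=P[m]; print(n,m.sum(),q.mean(0),rect(q),uvs(m).mean(0))
cv2.imwrite("pics/crop1.png",cv2.resize(p[190:280,140:490,::-1],None,fx=2.28,fy=2.28,interpolation=cv2.INTER_CUBIC))
E
```

```text
cam [ 419.8  -20.9 1018.7]
blue [603.3  62.5  16. ] ((602.9139404296875, 62.32613754272461), (74.84510803222656, 75.94317626953125), 89.01931762695312) depthz 15.960125188681786Traceback (most recent call last):
  File "<stdin>", line 9, in <module>
  File "h.py", line 22, in blob
    n,l,s,c=cv2.connectedComponentsWithStats(m.astype(np.uint8)); k=1+np.argmax(s[1:,4]); return l==k
                                                                      ~~~~~~~~~^^^^^^^^^
    return _wrapfunc(a, 'argmax', axis=axis, out=out, **kwds)
    return bound(*args, **kwds)
ValueError: attempt to get argmax of an empty sequence
```

```bash
cat > m1.py <<'E'
from h import *
np.set_printoptions(precision=1,suppress=True)
z=np.load("pics/top0.npz");p,d=z["p"],z["d"];c=cam("top");H=hsv(p);P=cloud(c,d)
h,s,v=[H[...,k].astype(int) for k in range(3)]
U,V=np.meshgrid(np.arange(640),np.arange(400))
def box(a,b,e,f): return (U>a)&(U<e)&(V>b)&(V<f)
print("yel hsv",H[191,371],"tray",H[178,350],"ring",p[189,317],"lime",H[249,321],"coffee",H[243,243])
def R(r): return "c(%.1f %.1f) s(%.1f %.1f) a%.1f"%(r[0]+r[1]+(r[2],))
for n,m,zz in [("blue",(h>95)&(h<130)&(s>60)&box(265,160,320,215),16),("yellow",(h>26)&(h<36)&(s>150)&box(345,165,400,215),16),("lime lid",(h>45)&(h<75)&(s>120)&box(300,230,345,270),106)]:
    if m.sum()<5: continue
    m=blob(m); q=toplane(c,uvs(m),zz); print(n,q.mean(0),R(rect(q)),"depthz",np.nanmedian(P[m][:,2]))
for n,b,lo,hi in [("coffee",(222,222,265,262),98,125),("lime",(300,230,345,268),98,125),("tin",(370,222,408,258),72,95),("redtab",(145,232,225,258),120,165),("redbody",(145,225,225,262),80,112),("oak",(410,232,490,245),85,125),("white",(410,200,490,220),85,125),("racktop",(410,195,490,260),42,58),("drainer",(150,215,225,275),34,46),("tray",(255,160,405,220),7,15)]:
    m=box(*b)&(P[...,2]>lo)&(P[...,2]<hi)
    if m.sum()<5: print(n,"none",m.sum()); continue
    m=blob(m); q=P[m]; print(n,m.sum(),q.mean(0),R(rect(q)),uvs(m).mean(0))
cv2.imwrite("pics/crop1.png",cv2.resize(p[190:280,140:490,::-1],None,fx=2.28,fy=2.28,interpolation=cv2.INTER_CUBIC))
E
python3 m1.py
```

```text
yel hsv [ 31 164 231] tray [ 25 113 226] ring [226 211 154] lime [ 61 133 217] coffee [ 11 159 130]
blue [603.7  62.5  16. ] c(604.2 62.3) s(80.1 78.4) a88.6 depthz 15.913546435848161
yellow [ 585.5 -146.1   16. ] c(586.2 -145.8) s(80.1 78.2) a88.6 depthz 15.862212426728206
lime lid [440.2 -15.8 106. ] c(440.4 -16.0) s(49.9 50.7) a17.0 depthz 106.34868114521504
coffee 438 [457.8 172.1 106.2] c(457.6 172.9) s(52.8 53.3) a14.8 [239.5 242.6]
lime 431 [440.  -16.6 106.4] c(440.3 -16.8) s(52.0 52.0) a43.7 [321.4 248.6]
tin 409 [ 454.2 -176.6   82. ] c(454.4 -177.2) s(52.6 52.2) a87.7 [389. 241.]
redtab 84 [458.2 324.6 147.3] c(458.4 327.0) s(9.3 25.8) a2.0 [167.9 243. ]
redbody 105 [459.6 295.1  98.4] c(459.7 294.9) s(9.7 42.6) a0.0 [188.2 242.9]
oak 214 [ 459.4 -326.8  103.3] c(459.9 -327.4) s(107.0 11.5) a87.7 [454.2 236.6]
white 241 [ 518.3 -329.7  102.5] c(519.1 -331.5) s(108.4 10.8) a85.9 [453.7 211.5]
racktop 1871 [ 488.1 -325.8   49.4] c(489.3 -330.7) s(150.9 115.5) a86.4 [446.  226.2]
drainer 196 [455.4 316.5  41.4] c(459.1 328.3) s(23.8 134.2) a1.4 [187.5 245.6]
tray 3198 [593.1 -40.4  12. ] c(594.6 -41.6) s(318.4 100.7) a85.1 [329.5 189.5]
```

View pics/crop1.png

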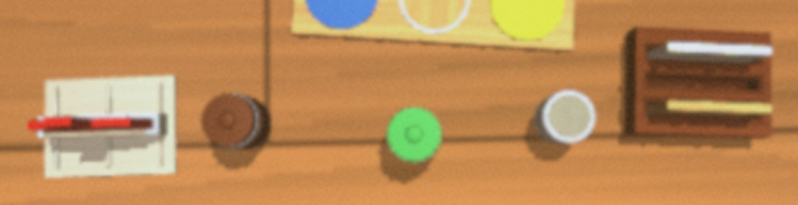

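Coffee, lime, tin, mats, tray, rack and board all match their given sizes and heights (mats 209 mm apart, rack 151x115, tray 318x101). The crop shows the empty middle slot, with white at the top and oak at the bottom. First I move towards the coffee jar.

The manual's scale: shifts go in shares of 400 mm and turns go in shares of 2 rad. Converting my numbers, -190 mm / 400 = -0.475, 165 mm / 400 = 0.4125, -0.7 rad / 2 = -0.35.

```bash
cat > go.py <<'E'
import sys; from h import *
x,y,z,yaw=map(float,sys.argv[1:5]); st=manip.read_state()
t=totool(st,np.array([x,y,z])-st["eef_pos"])
r=(Ro.from_euler('xyz',st["eef_rot"]).inv()*Ro.from_euler('xyz',[np.pi,0,yaw])).as_rotvec()
if abs(r[2])>np.pi: r=r
print("clk %.1f delta"%st["clock"],t.round(1),r.round(3),"pos",st["eef_pos"].round(1),st["eef_rot"].round(3),"F",st["wrist_force"].round(1),"gap %.1f ff %.1f"%(st["finger_gap"],st["finger_force"]))
E
echo '{"segments": [[0.0825, -0.095, 0, 0, 0, -0.07], [0.165, -0.19, 0, 0, 0, -0.14], [0.2475, -0.285, 0, 0, 0, -0.21], [0.33, -0.38, 0, 0, 0, -0.28], [0.4125, -0.475, 0, 0, 0, -0.35]]}' | python3 -m creep 94; python3 go.py 457.6 172.5 180 1.5708
```

```text
clock: 0.6
eef_pos: [273.9, -285.1, 205.2]
eef_rot: [-3.141, -0.0, 1.041]
wrist_force: [0.8, -0.1, 0.2]
finger_gap: 94.2
finger_force: 0.0
clk 0.6 delta [487.7 -72.7  25.3] [-0.   -0.   -0.53] pos [ 273.9 -285.1  205.2] [-3.141 -0.     1.041] F [ 0.8 -0.1  0.2] gap 94.2 ff 0.0
```

Scaled: 245 mm / 400 = 0.6125, 196 mm / 400 = 0.49, -0.53 rad / 2 = -0.265.

```bash
echo '{"segments": [[0.1225, -0.0175, 0, 0, 0, -0.055], [0.245, -0.035, 0, 0, 0, -0.11], [0.3675, -0.055, 0, 0, 0, -0.16], [0.49, -0.0725, 0, 0, 0, -0.215], [0.6125, -0.09, 0, 0, 0, -0.265]]}' | python3 -m creep >/dev/null; python3 go.py 457.6 172.5 180 1.5708
```

```text
clk 1.1 delta [228.4  89.5  25.6] [ 0.001  0.    -0.001] pos [367.9 -55.9 205.6] [3.141 0.    1.57 ] F [ 1.2 -0.5 -0.9] gap 94.0 ff 0.0
```

Scaled: 228 mm / 400 = 0.57, 184 mm / 400 = 0.46.

```bash
echo '{"segments": [[0.115, 0.045, 0.0125, 0, 0, 0], [0.23, 0.09, 0.025, 0, 0, 0], [0.345, 0.135, 0.0375, 0, 0, 0], [0.46, 0.18, 0.05, 0, 0, 0], [0.57, 0.2225, 0.0625, 0, 0, 0]]}' | python3 -m creep >/dev/null;echo '{"segments": [[0, 0, 0, 0, 0, 0], [0, 0, 0, 0, 0, 0]]}' | python3 -m creep >/dev/null; python3 go.py 457.6 172.5 180 1.5708; python3 - <<'E'
from h import *
c,p,d,st=look("wrist","w1"); P=cloud(c,d)
m=blob((P[...,2]>100)&(P[...,2]<125)); q=P[m]; print(q.mean(0),rect(q),uvs(m).mean(0))
E
```

```text
clk 1.8 delta [ 2.4  0.1 -0.3] [-0.002  0.001 -0.003] pos [457.5 170.1 179.7] [-3.140e+00  1.000e-03  1.568e+00] F [ 1.5  0.4 -0.1] gap 93.8 ff 0.0
[458.56090731 177.65724122 105.99422293] ((458.7521057128906, 176.67031860351562), (52.7872200012207, 52.88993835449219), 85.0051498413086) [321.37888666 200.44282849]
```

View pics/w1.png

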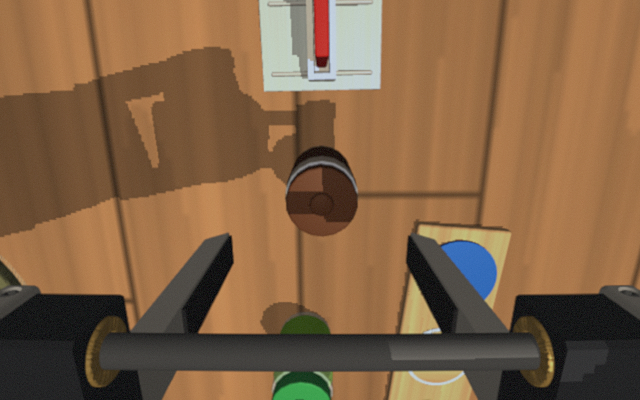

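The wrist view shows the jar lid centred at (321,200), between the open fingers' lines; the two cameras agree to about 4 mm. I descend, with the fingers closing along world x, and grip.

```bash
echo '{"segments": [[0.01, 0.0025, 0.0875, 0, 0, 0], [0.01, 0.0025, 0.175, 0, 0, 0], [0.01, 0.0025, 0.2375, 0, 0, 0], [0.01, 0.0025, 0.2875, 0, 0, 0], [0.01, 0.0025, 0.3275, 0, 0, 0]]}' | python3 -m creep >/dev/null;echo '{"segments": [[0, 0, 0, 0, 0, 0], [0, 0, 0, 0, 0, 0], [0, 0, 0, 0, 0, 0], [0, 0, 0, 0, 0, 0], [0, 0, 0, 0, 0, 0]]}' | python3 -m creep 50 15; echo '{"segments": [[0, 0, 0, 0, 0, 0], [0, 0, 0, 0, 0, 0], [0, 0, 0, 0, 0, 0]]}' | python3 -m creep >/dev/null; python3 go.py 604 62.3 180 1.5708
```

```text
clock: 2.85
eef_pos: [459.1, 173.6, 50.1]
eef_rot: [3.141, -0.0, 1.566]
wrist_force: [0.6, -0.2, 0.3]
finger_gap: 57.8
finger_force: 15.1
clk 3.1 delta [-110.7  145.5 -129.8] [ 0.001 -0.    -0.005] pos [459.2 173.7  50.1] [ 3.141 -0.     1.566] F [-3.3 -1.9  6.5] gap 57.8 ff 15.0
```

```bash
echo '{"segments": [[0, 0, -0.0125, 0, 0, 0], [0, 0, -0.05, 0, 0, 0], [0, 0, -0.1125, 0, 0, 0], [0, 0, -0.175, 0, 0, 0], [0, 0, -0.2125, 0, 0, 0]]}' | python3 -m creep - 20 >/dev/null;echo '{"segments": [[-0.0375, 0.05, 0, 0, 0, 0], [-0.1, 0.13, 0, 0, 0, 0], [-0.165, 0.2175, 0, 0, 0, 0], [-0.23, 0.3025, 0, 0, 0, 0], [-0.2775, 0.3625, 0, 0, 0, 0]]}' | python3 -m creep >/dev/null; echo '{"segments": [[0, 0, 0, 0, 0, 0], [0, 0, 0, 0, 0, 0], [0, 0, 0, 0, 0, 0]]}' | python3 -m creep; python3 go.py 604 62.3 66 1.5708; python3 - <<'E'
from h import *
for n in("top","scene"):
    c,p,d,st=look(n,n+"1"); P=cloud(c,d)
    print(n,c[2].round(0))
E
```

```text
clock: 4.45
eef_pos: [602.7, 62.5, 134.4]
eef_rot: [-3.141, -0.0, 1.566]
wrist_force: [-0.5, 0.2, -2.5]
finger_gap: 57.4
finger_force: 20.0
clk 4.5 delta [-0.2  1.4 68.4] [-0.001 -0.    -0.004] pos [602.7  62.5 134.4] [-3.141 -0.     1.566] F [-0.5  0.2 -2.5] gap 57.4 ff 20.0
top [ 420.  -21. 1019.]
scene [ 940. -261.  885.]
```

View pics/top1.png

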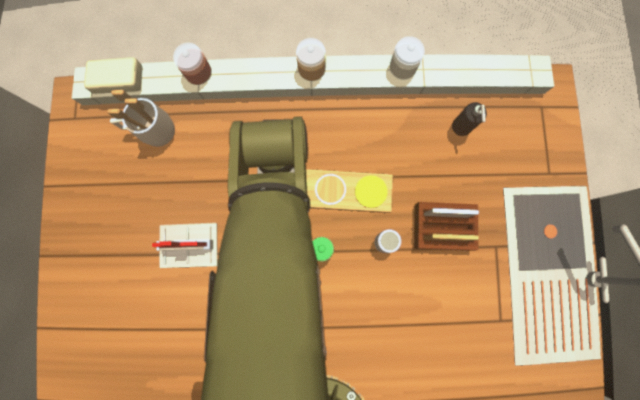

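The top view is occluded by the arm over the blue mat (about (275,185)), so I use the scene camera: mat centre from the first picture, jar from a circle fit.

```bash
cat > rel.py <<'E'
from h import *
from scipy.optimize import least_squares
def mat0(col):
    z=np.load("pics/scene0.npz");c=cam("scene");H=hsv(z["p"]).astype(int);h,s=H[...,0],H[...,1]
    m=blob((h>95)&(h<130)&(s>60)) if col=="blue" else blob((h>26)&(h<36)&(s>150)&(np.arange(640)[None]<310)&(np.arange(640)[None]>240))
    q=toplane(c,uvs(m),16); return np.array(rect(q)[0]),rect(q)[1]
def circ(pts,r,x0):
    s=least_squares(lambda k:np.hypot(pts[:,0]-k[0],pts[:,1]-k[1])-r,x0,loss="soft_l1",f_scale=1.0); return s.x
def cyl(P,xy,r,zlo,zhi,rad=45):
    m=(np.hypot(P[...,0]-xy[0],P[...,1]-xy[1])<rad)&(P[...,2]>zlo)&(P[...,2]<zhi); return P[m],m
E
python3 - <<'E'
from rel import *
np.set_printoptions(precision=1,suppress=True)
print(mat0("blue"),mat0("yellow"))
z=np.load("pics/scene0.npz");P0=cloud(cam("scene"),z["d"])
for n,xy,r,a,b in [("coffee0",(459,174),29,10,50),("lime0",(440,-16),29,20,80),("tin0",(454,-177),27,10,65)]:
    q,_=cyl(P0,xy,r,a,b); print(n,len(q),circ(q,r,xy))
c,p,d,st=look("scene");P=cloud(c,d)
print(st["eef_pos"])
for a,b in ((95,110),(105,120),(120,140),(95,140),(85,95),(75,85)):
    q,m=cyl(P,(603,62),29,a,b,36); print(a,b,len(q),circ(q,29,(603,62)) if len(q)>5 else 0, q.min(0),q.max(0))
q,m=cyl(P,(603,62),29,75,140,36);v,u=np.nonzero(m);print(u.min(),u.max(),v.min(),v.max())
cv2.imwrite("pics/s1c.png",cv2.resize(p[100:260,260:460,::-1],None,fx=3.7,fy=3.7))
E
```

```text
(array([604.8,  65.4]), (79.43534088134766, 77.81150817871094)) (array([ 587.6, -144.5]), (79.51009368896484, 80.0025863647461))
coffee0 180 [459.3 175. ]
lime0 281 [440.9 -13.9]
tin0 230 [ 455.4 -175.3]
[602.8  62.7 134.7]
95 110 81 [603.1  64.1] [594.1  34.2  95.6] [632.9  79.4 109.7]
105 120 68 [603.1  64. ] [591.2  34.2 105.3] [632.9  73.6 120. ]
120 140 89 [603.3  63.9] [568.6  34.  120.3] [636.6  58.2 139.7]
95 140 209 [603.2  64. ] [568.6  34.   95.6] [636.6  79.4 139.7]
85 95 36 [602.7  64.2] [588.1  35.   85.4] [632.4  78.2  94.8]Traceback (most recent call last):
  File "<stdin>", line 10, in <module>
    return umr_minimum(a, axis, None, out, keepdims, initial, where)
ValueError: zero-size array to reduction operation minimum which has no identity
```

Scene camera: held jar (603.1,64.0), mat (604.8,65.4), both in the same frame. I shift +1.7/+1.4 mm and lower by 68.5 mm, slowly at the end.

Scaled: 63 mm / 400 = 0.1575, 1.7 mm / 400 = 0.0043.

```bash
echo '{"segments": [[0.0035, 0.0043, 0.0375, 0, 0, 0], [0.0035, 0.0043, 0.08, 0, 0, 0], [0.0035, 0.0043, 0.1175, 0, 0, 0], [0.0035, 0.0043, 0.145, 0, 0, 0], [0.0035, 0.0043, 0.1575, 0, 0, 0]]}' | python3 -m creep >/dev/null;echo '{"segments": [[0, 0, 0.0025, 0, 0, 0], [0, 0, 0.005, 0, 0, 0], [0, 0, 0.0075, 0, 0, 0], [0, 0, 0.0088, 0, 0, 0], [0, 0, 0.0088, 0, 0, 0]]}' | python3 -m creep; python3 go.py 604.4 64 66 1.5708
```

```text
clock: 5.6
eef_pos: [605.1, 63.3, 68.2]
eef_rot: [3.141, -0.0, 1.566]
wrist_force: [-0.6, 0.1, -2.9]
finger_gap: 57.9
finger_force: 20.0
clk 5.6 delta [ 0.7 -0.7  2.2] [ 0.    -0.    -0.005] pos [605.1  63.3  68.2] [ 3.141 -0.     1.566] F [-0.6  0.1 -2.9] gap 57.9 ff 20.0
```

Scaled: 2 mm / 400 = 0.005, 1.5 mm / 400 = 0.0038.

```bash
echo '{"segments": [[0.0013, -0.0013, 0.0013, 0, 0, 0], [0.0013, -0.0013, 0.0025, 0, 0, 0], [0.0013, -0.0013, 0.0038, 0, 0, 0], [0.0013, -0.0013, 0.005, 0, 0, 0], [0.0013, -0.0013, 0.005, 0, 0, 0]]}' | python3 -m creep; python3 go.py 604.4 64 66 1.5708
```

```text
clock: 6.1
eef_pos: [604.6, 63.8, 66.2]
eef_rot: [3.142, 0.0, 1.566]
wrist_force: [-1.2, -0.1, 1.0]
finger_gap: 57.8
finger_force: 20.0
clk 6.1 delta [ 0.2 -0.2  0.2] [ 0.     0.    -0.005] pos [604.6  63.8  66.2] [3.142 0.    1.566] F [-1.2 -0.1  1. ] gap 57.8 ff 20.0
```

In contact: the force went from -2.9 to +1. Next I release, rise, and go to the lime jar.

Scaled: 0.2 mm / 400 = 0.0005.

```bash
echo '{"segments": [[0, 0, 0.0005, 0, 0, 0], [0, 0, 0.0005, 0, 0, 0], [0, 0, 0.0005, 0, 0, 0]]}' | python3 -m creep 62 ; echo '{"segments": [[0, 0, 0, 0, 0, 0], [0, 0, 0, 0, 0, 0], [0, 0, 0, 0, 0, 0], [0, 0, 0, 0, 0, 0], [0, 0, 0, 0, 0, 0]]}' | python3 -m creep 92; echo '{"segments": [[0, 0, -0.025, 0, 0, 0], [0, 0, -0.1, 0, 0, 0], [0, 0, -0.2, 0, 0, 0], [0, 0, -0.2875, 0, 0, 0], [0, 0, -0.2875, 0, 0, 0]]}' | python3 -m creep >/dev/null; python3 go.py 441.5 -14.5 180 1.5708
```

```text
clock: 6.4
eef_pos: [604.7, 63.8, 65.8]
eef_rot: [3.141, -0.0, 1.566]
wrist_force: [-0.2, 0.3, 0.6]
finger_gap: 62.3
finger_force: 0.0
clock: 6.9
eef_pos: [604.6, 63.8, 65.7]
eef_rot: [3.142, -0.0, 1.566]
wrist_force: [-0.9, 0.5, 0.3]
finger_gap: 91.7
finger_force: 0.0
clk 7.4 delta [ -79.2 -164.6    5.4] [ 0.009 -0.    -0.005] pos [606.4  63.9 186.9] [ 3.133 -0.     1.566] F [ 0.4 -0.1  0.2] gap 92.0 ff 0.0
```

Scaled: -165 mm / 400 = -0.4125, -124 mm / 400 = -0.31.

```bash
echo '{"segments": [[-0.05, -0.1, 0, 0, 0, 0], [-0.1, -0.205, 0, 0, 0, 0], [-0.15, -0.31, 0, 0, 0, 0], [-0.1975, -0.4125, 0, 0, 0, 0], [-0.1975, -0.4125, 0, 0, 0, 0]]}' | python3 -m creep >/dev/null;echo '{"segments": [[0, 0, 0, 0, 0, 0], [0, 0, 0, 0, 0, 0]]}' | python3 -m creep >/dev/null; python3 go.py 441 -14 50 1.5708; python3 - <<'E'
from rel import *
np.set_printoptions(precision=1,suppress=True)
c,p,d,st=look("scene");P=cloud(c,d)
q,_=cyl(P,(604.7,65),29,25,100);print("coffee",len(q),circ(q,29,(604,65)))
q,_=cyl(P,(604.7,65),29,28,45);print("low",len(q),circ(q,29,(604,65)))
c,p,d,st=look("top");P=cloud(c,d);q,_=cyl(P,(604,63),27,100,109);print("top",len(q),rect(q))
E
```

```text
clk 8.1 delta [  0.2   1.  131. ] [ 0.001 -0.    -0.005] pos [439.9 -14.2 181. ] [ 3.141 -0.     1.566] F [-0.3 -0.4  1.4] gap 91.9 ff 0.0
coffee 344 [604.7  65.2]
low 70 [604.9  65.2]
top 51 ((594.2452392578125, 57.033050537109375), (35.04311752319336, 56.7328987121582), 30.750064849853516)
```

The coffee jar stands at (604.7,65.2) against the mat at (604.8,65.4), so it is well centred. Now I grip the lime jar.

Scaled: 131 mm / 400 = 0.3275, 115 mm / 400 = 0.2875.

```bash
echo '{"segments": [[0, 0.0025, 0.0875, 0, 0, 0], [0, 0.0025, 0.175, 0, 0, 0], [0, 0.0025, 0.2375, 0, 0, 0], [0, 0.0025, 0.2875, 0, 0, 0], [0, 0.0025, 0.3275, 0, 0, 0]]}' | python3 -m creep >/dev/null;echo '{"segments": [[0, 0, 0, 0, 0, 0], [0, 0, 0, 0, 0, 0], [0, 0, 0, 0, 0, 0], [0, 0, 0, 0, 0, 0], [0, 0, 0, 0, 0, 0]]}' | python3 -m creep 50 20 >/dev/null; echo '{"segments": [[0, 0, 0, 0, 0, 0], [0, 0, 0, 0, 0, 0], [0, 0, 0, 0, 0, 0]]}' | python3 -m creep; echo '{"segments": [[0, 0, -0.0125, 0, 0, 0], [0, 0, -0.05, 0, 0, 0], [0, 0, -0.1125, 0, 0, 0], [0, 0, -0.175, 0, 0, 0], [0, 0, -0.2125, 0, 0, 0]]}' | python3 -m creep>/dev/null; python3 go.py 587.6 -144.5 135 1.5708
```

```text
clock: 9.5
eef_pos: [440.5, -14.4, 50.3]
eef_rot: [3.141, 0.0, 1.566]
wrist_force: [-1.7, -0.5, 6.9]
finger_gap: 57.9
finger_force: 20.0
clk 10.0 delta [-129.3  147.9    1.7] [ 0.001  0.    -0.005] pos [440.3 -14.4 136.5] [3.14  0.    1.566] F [ 0.1  0.3 -4.5] gap 57.7 ff 20.0
```

Scaled: 148 mm / 400 = 0.37, -129 mm / 400 = -0.3225.

```bash
echo '{"segments": [[-0.0425, 0.05, 0, 0, 0, 0], [-0.12, 0.1375, 0, 0, 0, 0], [-0.2, 0.2275, 0, 0, 0, 0], [-0.275, 0.315, 0, 0, 0, 0], [-0.3225, 0.37, 0, 0, 0, 0]]}' | python3 -m creep >/dev/null; echo '{"segments": [[0, 0, 0, 0, 0, 0], [0, 0, 0, 0, 0, 0], [0, 0, 0, 0, 0, 0]]}' | python3 -m creep >/dev/null; python3 go.py 587.6 -144.5 66.3 1.5708; python3 - <<'E'
from rel import *
c,p,d,st=look("scene","sc2");P=cloud(c,d); H=hsv(p).astype(int)
q,m=cyl(P,(587,-144),29,90,165,36); print(len(q),circ(q,29,(587,-144)))
g=m&(H[...,0]>35)&(H[...,0]<75);q=P[g]; print("green",len(q),circ(q[q[:,2]<145],29,(587,-144)),q.min(0),q.max(0))
E
```

```text
clk 10.8 delta [-1.   0.8 68.3] [-0.001 -0.    -0.005] pos [ 586.9 -143.5  134.6] [-3.141 -0.     1.566] F [-0.3  0.4 -4.3] gap 57.9 ff 20.0
152 [ 587.25240052 -142.96677454]
green 70 [ 587.1623482  -143.04236096] [ 592.25689815 -171.06193865  103.75332705] [ 609.3564196  -161.30807952  162.69616369]
```

Scaled: 63 mm / 400 = 0.1575, -1.5 mm / 400 = -0.0038.

```bash
echo '{"segments": [[-0.0038, 0.0013, 0.0375, 0, 0, 0], [-0.0038, 0.0013, 0.08, 0, 0, 0], [-0.0038, 0.0013, 0.1175, 0, 0, 0], [-0.0038, 0.0013, 0.145, 0, 0, 0], [-0.0038, 0.0013, 0.1575, 0, 0, 0]]}' | python3 -m creep >/dev/null;echo '{"segments": [[0, 0, 0.0025, 0, 0, 0], [0, 0, 0.005, 0, 0, 0], [0, 0, 0.0075, 0, 0, 0], [0, 0, 0.01, 0, 0, 0], [0, 0, 0.0113, 0, 0, 0]]}' | python3 -m creep >/dev/null; echo '{"segments": [[0, 0, 0.0008, 0, 0, 0], [0, 0, 0.0015, 0, 0, 0], [0, 0, 0.0015, 0, 0, 0]]}' | python3 -m creep >/dev/null; python3 go.py 587.4 -145 66.3 1.5708
```

```text
clk 12.2 delta [ 0.6 -0.6  0.4] [ 0.    -0.    -0.005] pos [ 588.  -145.6   66.7] [ 3.142 -0.     1.566] F [-0.9  0.1 -3.9] gap 57.8 ff 20.0
```

Scaled: 0.8 mm / 400 = 0.002, 0.6 mm / 400 = 0.0015.

```bash
echo '{"segments": [[0.0013, -0.001, 0.0008, 0, 0, 0], [0.0013, -0.001, 0.0015, 0, 0, 0], [0.0013, -0.001, 0.002, 0, 0, 0], [0.0013, -0.001, 0.002, 0, 0, 0]]}' | python3 -m creep;  echo '{"segments": [[0, 0, 0, 0, 0, 0], [0, 0, 0, 0, 0, 0], [0, 0, 0, 0, 0, 0]]}' | python3 -m creep 62 >/dev/null; echo '{"segments": [[0, 0, 0, 0, 0, 0], [0, 0, 0, 0, 0, 0], [0, 0, 0, 0, 0, 0], [0, 0, 0, 0, 0, 0], [0, 0, 0, 0, 0, 0]]}' | python3 -m creep 92; echo '{"segments": [[0, 0, -0.025, 0, 0, 0], [0, 0, -0.1, 0, 0, 0], [0, 0, -0.2, 0, 0, 0], [0, 0, -0.2875, 0, 0, 0], [0, 0, -0.2875, 0, 0, 0]]}' | python3 -m creep >/dev/null; python3 go.py 455.4 -175.3 180 1.5
```

```text
clock: 12.55
eef_pos: [587.7, -145.3, 66.4]
eef_rot: [3.141, 0.0, 1.566]
wrist_force: [-3.2, -0.4, 5.6]
finger_gap: 57.6
finger_force: 20.0
clock: 13.35
eef_pos: [587.6, -145.1, 65.8]
eef_rot: [-3.142, -0.0, 1.566]
wrist_force: [-0.2, 0.8, 0.0]
finger_gap: 91.8
finger_force: 0.0
clk 13.8 delta [ -30.3 -133.9    5.9] [0.008 0.002 0.066] pos [ 589.4 -145.6  186.9] [3.133e+00 3.000e-03 1.566e+00] F [ 0.2 -0.2  0.1] gap 92.2 ff 0.0
```

Scaled: -134 mm / 400 = -0.335, -88 mm / 400 = -0.22.

```bash
echo '{"segments": [[-0.025, -0.11, 0.005, 0, 0, 0], [-0.05, -0.22, 0.01, 0, 0, 0], [-0.075, -0.335, 0.015, 0, 0, 0], [-0.075, -0.335, 0.015, 0, 0, 0]]}' | python3 -m creep >/dev/null;echo '{"segments": [[0, 0, 0, 0, 0, 0], [0, 0, 0, 0, 0, 0]]}' | python3 -m creep >/dev/null; python3 go.py 455.4 -175.3 24 1.566; python3 - <<'E'
from rel import *
np.set_printoptions(precision=1,suppress=True)
c,p,d,st=look("scene","s3");P=cloud(c,d)
q,_=cyl(P,(604.7,65),29,25,100);print("coffee",len(q),circ(q,29,(604,65)))
q,_=cyl(P,(587.5,-144.5),29,25,100);print("lime",len(q),circ(q,29,(587,-144)))
E
```

```text
clk 14.4 delta [ -0.8   1.  151.1] [0.001 0.    0.   ] pos [ 454.3 -174.5  175.1] [3.141 0.    1.566] F [-0.5  0.4  0.2] gap 92.0 ff 0.0
coffee 340 [604.7  65.2]
lime 317 [ 588.1 -144.7]
```

Lime is at (588.1,-144.7) against the mat at (587.6,-144.5), which is good. Next is the tin.

Scaled: 151 mm / 400 = 0.3775, 138 mm / 400 = 0.345.

```bash
echo '{"segments": [[-0.0025, 0.0025, 0.1, 0, 0, 0], [-0.0025, 0.0025, 0.2, 0, 0, 0], [-0.0025, 0.0025, 0.2875, 0, 0, 0], [-0.0025, 0.0025, 0.345, 0, 0, 0], [-0.0025, 0.0025, 0.3775, 0, 0, 0]]}' | python3 -m creep >/dev/null;echo '{"segments": [[0, 0, 0, 0, 0, 0], [0, 0, 0, 0, 0, 0], [0, 0, 0, 0, 0, 0], [0, 0, 0, 0, 0, 0], [0, 0, 0, 0, 0, 0]]}' | python3 -m creep 46 20 >/dev/null; echo '{"segments": [[0, 0, 0, 0, 0, 0], [0, 0, 0, 0, 0, 0], [0, 0, 0, 0, 0, 0]]}' | python3 -m creep; echo '{"segments": [[0, 0, -0.0125, 0, 0, 0], [0, 0, -0.0625, 0, 0, 0], [0, 0, -0.1625, 0, 0, 0], [0, 0, -0.2625, 0, 0, 0], [0, 0, -0.3375, 0, 0, 0]]}' | python3 -m creep>/dev/null; python3 go.py 596.2 -39.5 160 1.566
```

```text
clock: 15.8
eef_pos: [454.9, -175.7, 24.5]
eef_rot: [3.14, 0.001, 1.566]
wrist_force: [-0.3, 1.3, 5.7]
finger_gap: 54.2
finger_force: 20.0
clk 16.3 delta [136.6 141.1   1.3] [ 0.001  0.    -0.   ] pos [ 454.4 -175.4  161.2] [3.141 0.    1.566] F [ 1.  -0.5 -3.1] gap 54.5 ff 20.0
```

Scaled: 141 mm / 400 = 0.3525, 137 mm / 400 = 0.3425.

```bash
echo '{"segments": [[0.045, 0.045, 0, 0, 0, 0], [0.12, 0.125, 0, 0, 0, 0], [0.205, 0.21, 0, 0, 0, 0], [0.29, 0.295, 0, 0, 0, 0], [0.3425, 0.3525, 0, 0, 0, 0]]}' | python3 -m creep >/dev/null; echo '{"segments": [[0, 0, 0.025, 0, 0, 0], [0, 0, 0.05, 0, 0, 0], [0, 0, 0.05, 0, 0, 0], [0, 0, 0.05, 0, 0, 0]]}' | python3 -m creep >/dev/null; python3 go.py 596.2 -39.5 36.5 1.566; python3 - <<'E'
from rel import *
c,p,d,st=look("scene","sc4");P=cloud(c,d)
q,m=cyl(P,(596,-40),27,118,180,36); print(len(q),circ(q,27,(596,-40)),q.min(0),q.max(0))
z=np.load("pics/scene0.npz");c=cam("scene");P0=cloud(c,z["d"])
m=(np.abs(P0[...,2]-12)<2.5)&(np.hypot(P0[...,0]-596,P0[...,1]+40)<48);H=hsv(z["p"]).astype(int)
m&=(H[...,1]<105)&(H[...,2]>150);q=toplane(c,uvs(m),12);print("ring",m.sum(),rect(q),q.mean(0),cv2.minEnclosingCircle(q[:,:2].astype(np.float32)))
E
```

```text
clk 17.2 delta [  0.5   0.7 102.3] [-0.001 -0.    -0.001] pos [595.5 -40.  138.8] [-3.141 -0.     1.565] F [ 0.1 -0.4 -2.5] gap 54.8 ff 20.0
229 [596.16053677 -39.43486189] [561.00156548 -67.44933907 118.35077994] [629.95312921 -43.68070841 179.8797388 ]
ring 336 ((595.0028076171875, -40.08506774902344), (85.35829162597656, 84.77852630615234), 8.81652545928955) [597.02921729 -38.33011552  12.        ] ((596.018798828125, -38.4881477355957), 44.38007736206055)
```

The held tin is at (596.2,-39.4), right over the ring's centre. Lowering straight down.

Scaled: 94 mm / 400 = 0.235, 85 mm / 400 = 0.2125.

```bash
echo '{"segments": [[0, 0, 0.05, 0, 0, 0], [0, 0, 0.1125, 0, 0, 0], [0, 0, 0.175, 0, 0, 0], [0, 0, 0.2125, 0, 0, 0], [0, 0, 0.235, 0, 0, 0]]}' | python3 -m creep >/dev/null;echo '{"segments": [[0, 0, 0.005, 0, 0, 0], [0, 0, 0.01, 0, 0, 0], [0, 0, 0.0125, 0, 0, 0], [0, 0, 0.015, 0, 0, 0], [0, 0, 0.0163, 0, 0, 0]]}' | python3 -m creep >/dev/null; echo '{"segments": [[0, 0, 0.0008, 0, 0, 0], [0, 0, 0.0015, 0, 0, 0], [0, 0, 0.0015, 0, 0, 0]]}' | python3 -m creep >/dev/null; python3 go.py 595.5 -40 36.5 1.566
```

```text
clk 18.6 delta [-0.9 -0.6  1.3] [ 0. -0. -0.] pos [596.1 -39.1  37.8] [ 3.142 -0.     1.566] F [-0.8  0.3 -2.6] gap 54.5 ff 20.0
```

Scaled: 1.6 mm / 400 = 0.004, 1.4 mm / 400 = 0.0035.

```bash
echo '{"segments": [[-0.0013, -0.0008, 0.001, 0, 0, 0], [-0.0013, -0.0008, 0.002, 0, 0, 0], [-0.0013, -0.0008, 0.0028, 0, 0, 0], [-0.0013, -0.0008, 0.0035, 0, 0, 0], [-0.0013, -0.0008, 0.004, 0, 0, 0]]}' | python3 -m creep; echo '{"segments": [[0, 0, 0, 0, 0, 0], [0, 0, 0, 0, 0, 0]]}' | python3 -m creep
```

```text
clock: 19.05
eef_pos: [595.9, -39.6, 36.5]
eef_rot: [3.141, -0.0, 1.566]
wrist_force: [-2.5, 0.7, 3.4]
finger_gap: 54.7
finger_force: 20.0
clock: 19.25
eef_pos: [595.9, -39.6, 36.5]
eef_rot: [3.141, 0.0, 1.566]
wrist_force: [-2.2, 1.3, 4.8]
finger_gap: 54.3
finger_force: 20.0
```

Scaled: -165 mm / 400 = -0.4125, -100 mm / 400 = -0.25.

```bash
echo '{"segments": [[0, 0, 0, 0, 0, 0], [0, 0, 0, 0, 0, 0], [0, 0, 0, 0, 0, 0]]}' | python3 -m creep 59 >/dev/null; echo '{"segments": [[0, 0, 0, 0, 0, 0], [0, 0, 0, 0, 0, 0], [0, 0, 0, 0, 0, 0], [0, 0, 0, 0, 0, 0], [0, 0, 0, 0, 0, 0]]}' | python3 -m creep 92; echo '{"segments": [[0, 0, -0.025, 0, 0, 0], [0, 0, -0.125, 0, 0, 0], [0, 0, -0.25, 0, 0, 0], [0, 0, -0.3625, 0, 0, 0], [0, 0, -0.4125, 0, 0, 0]]}' | python3 -m creep >/dev/null; python3 go.py 459 327 220 1.566
```

```text
clock: 20.05
eef_pos: [595.8, -39.7, 36.2]
eef_rot: [-3.142, -0.0, 1.566]
wrist_force: [0.6, -0.0, 0.0]
finger_gap: 91.4
finger_force: 0.0
clk 20.6 delta [ 366.1 -139.5  -14.4] [ 0.006  0.001 -0.   ] pos [596.8 -39.7 206.8] [3.135e+00 1.000e-03 1.566e+00] F [-0.2  0.  -0.4] gap 91.7 ff 0.0
```

Scaled: 226 mm / 400 = 0.565, 180 mm / 400 = 0.45.

```bash
echo '{"segments": [[0.11, -0.0425, -0.005, 0, 0, 0], [0.225, -0.085, -0.01, 0, 0, 0], [0.34, -0.1275, -0.015, 0, 0, 0], [0.45, -0.17, -0.02, 0, 0, 0], [0.565, -0.215, -0.025, 0, 0, 0]]}' | python3 -m creep >/dev/null; echo '{"segments": [[0.11, -0.0425, 0, 0, 0, 0], [0.225, -0.085, 0, 0, 0, 0], [0.325, -0.125, 0, 0, 0, 0], [0.35, -0.1325, 0, 0, 0, 0]]}' | python3 -m creep >/dev/null; echo '{"segments": [[0, 0, 0, 0, 0, 0], [0, 0, 0, 0, 0, 0]]}' | python3 -m creep >/dev/null; python3 go.py 459 327 220 1.566;  python3 - <<'E'
from rel import *
np.set_printoptions(precision=1,suppress=True)
for n in ("scene","top"):
    c,p,d,st=look(n,n+"5");P=cloud(c,d)
    for nm,xy,r,a,b in (("coffee",(604.7,65),29,25,100),("lime",(587.5,-144.5),29,25,100),("tin",(596,-40),27,20,75)):
        q,_=cyl(P,xy,r,a,b)
        if n=="top": q,_=cyl(P,xy,r,b+5,130); print(nm,rect(q) if len(q)>5 else len(q))
        else: print(nm,len(q),circ(q,r,xy))
z=np.load("pics/scene0.npz")
def R(r): return "c(%.1f %.1f) s(%.1f %.1f) a%.1f"%(r[0]+r[1]+(r[2],))
c,p,d,st=look("wrist","w5");Pw=cloud(c,d)
for n,P,pp in(("scene",cloud(cam("scene"),z["d"]),z["p"]),("wrist",Pw,p)):
    H=hsv(pp).astype(int); red=((H[...,0]<8)|(H[...,0]>172))&(H[...,1]>150)
    near=(np.hypot(P[...,0]-459,P[...,1]-327)<90)
    for nm,a,b in(("tab",110,160),("tabtop",151,160),("body",70,104)):
        m=red&near&(P[...,2]>a)&(P[...,2]<b); q=P[m]
        print(n,nm,m.sum(),R(rect(q)) if m.sum()>4 else "")
    m=near&(P[...,2]>36)&(P[...,2]<45);q=P[m];print(n,"holder",R(rect(q)) if len(q)>4 else "")
E
```

```text
clk 21.6 delta [ 0.9 -0.1 -8.6] [ 0.     0.    -0.001] pos [459.1 326.1 211.4] [3.141 0.    1.565] F [ 0.7  0.1 -0.1] gap 91.9 ff 0.0
coffee 345 [604.7  65.2]
lime 322 [ 588.1 -144.7]
tin 207 [596.2 -39.2]
coffee ((603.7708129882812, 62.20536422729492), (52.228694915771484, 53.45876693725586), 42.30370330810547)
lime ((585.81103515625, -145.55612182617188), (55.091976165771484, 52.29409408569336), 10.096282958984375)
tin ((594.9279174804688, -42.95077133178711), (52.45928192138672, 52.92567825317383), 88.58204650878906)
scene tab 74 c(460.3 329.4) s(10.1 28.7) a2.9
scene tabtop 29 c(459.3 329.5) s(25.9 9.1) a89.0
scene body 256 c(460.8 329.1) s(12.2 108.1) a1.7
scene holder c(459.1 331.1) s(26.6 135.2) a0.9
wrist tab 632 c(457.9 333.1) s(27.7 8.9) a89.8
wrist tabtop 498 c(457.9 332.9) s(27.5 8.9) a89.8
wrist body 784 c(458.2 333.1) s(9.7 109.4) a0.7
wrist holder c(458.1 332.2) s(23.5 133.5) a1.0
```

View pics/w5.png

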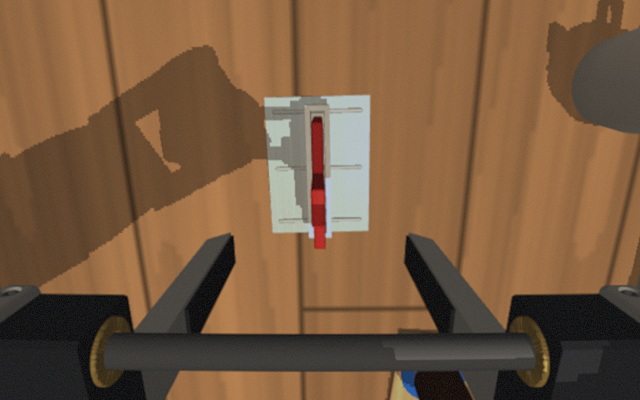

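All three are well placed in both views. The wrist view shows the red board straight below, its tab at about (319,190), near-vertical (yaw about 0.9°). I turn slightly, go down over the tab and pinch.

Scaled: 98 mm / 400 = 0.245, 90 mm / 400 = 0.225, -0.02 rad / 2 = -0.01.

```bash
echo '{"segments": [[0.01, 0, 0.0625, 0, 0, -0.01], [0.01, 0, 0.125, 0, 0, -0.01], [0.01, 0, 0.1875, 0, 0, -0.01], [0.01, 0, 0.225, 0, 0, -0.01], [0.01, 0, 0.245, 0, 0, -0.01]]}' | python3 -m creep 40 >/dev/null;echo '{"segments": [[0, 0, 0, 0, 0, 0], [0, 0, 0, 0, 0, 0], [0, 0, 0, 0, 0, 0]]}' | python3 -m creep >/dev/null; python3 go.py 459 330 113 1.587; echo '{"segments": [[0, 0, 0, 0, 0, 0], [0, 0, 0, 0, 0, 0], [0, 0, 0, 0, 0, 0], [0, 0, 0, 0, 0, 0], [0, 0, 0, 0, 0, 0]]}' | python3 -m creep 4 25 ; echo '{"segments": [[0, 0, 0, 0, 0, 0], [0, 0, 0, 0, 0, 0], [0, 0, 0, 0, 0, 0]]}' | python3 -m creep
```

```text
clk 22.6 delta [-1.1 -0.2  1.2] [ 0.001 -0.001 -0.001] pos [459.2 331.1 114.2] [ 3.140e+00 -1.000e-03  1.586e+00] F [ 0.1 -0.6  1. ] gap 40.0 ff 0.0
clock: 23.1
eef_pos: [458.7, 331.1, 113.2]
eef_rot: [3.142, -0.0, 1.586]
wrist_force: [0.1, 0.1, 0.8]
finger_gap: 9.5
finger_force: 25.0
clock: 23.4
eef_pos: [458.7, 331.1, 113.2]
eef_rot: [3.141, -0.0, 1.586]
wrist_force: [0.1, -0.7, 0.7]
finger_gap: 9.8
finger_force: 25.0
```

Scaled: -60 mm / 400 = -0.15, -45 mm / 400 = -0.1125.

```bash
echo '{"segments": [[0, 0, -0.0125, 0, 0, 0], [0, 0, -0.0375, 0, 0, 0], [0, 0, -0.075, 0, 0, 0], [0, 0, -0.1125, 0, 0, 0], [0, 0, -0.15, 0, 0, 0]]}' | python3 -m creep - 30; echo '{"segments": [[0, 0, -0.05, 0, 0, 0], [0, 0, -0.1125, 0, 0, 0], [0, 0, -0.15, 0, 0, 0], [0, 0, -0.15, 0, 0, 0]]}' | python3 -m creep; python3 go.py 490 -200 235 1.51;  python3 - <<'E'
from rel import *
def R(r): return "c(%.1f %.1f) s(%.1f %.1f) a%.1f"%(r[0]+r[1]+(r[2],))
# rack in the scene camera (first view)
z=np.load("pics/scene0.npz");P=cloud(cam("scene"),z["d"])
near=(np.abs(P[...,0]-490)<75)&(np.abs(P[...,1]+330)<90)
m=near&(abs(P[...,2]-50)<3.5);print("racktop",R(rect(P[m])))
for n,x in(("oak",460),("white",520)):
    m=near&(abs(P[...,0]-x)<14)&(P[...,2]>97)&(P[...,2]<112); print(n,m.sum(),R(rect(P[m])))
    m=near&(abs(P[...,0]-x)<14)&(P[...,2]>60)&(P[...,2]<112); print(n,m.sum(),R(rect(P[m])))
c,p,d,st=look("scene");P=cloud(c,d);m=(np.hypot(P[...,0]-459,P[...,1]-330)<80)&(P[...,2]>130)&(P[...,2]<222);H=hsv(p).astype(int);m&=((H[...,0]<8)|(H[...,0]>172))&(H[...,1]>150)
q=P[m];print("held",R(rect(q)),q.min(0),q.max(0),st["eef_pos"])
E
```

```text
clock: 23.9
eef_pos: [458.7, 331.0, 174.5]
eef_rot: [3.141, -0.0, 1.586]
wrist_force: [-0.9, 0.1, -1.3]
finger_gap: 9.9
finger_force: 30.0
clock: 24.3
eef_pos: [459.3, 331.4, 235.9]
eef_rot: [3.138, -0.002, 1.586]
wrist_force: [-0.0, 0.7, -1.5]
finger_gap: 9.6
finger_force: 30.0
clk 24.3 delta [-5.318e+02  2.270e+01 -2.000e-01] [ 0.004 -0.002  0.076] pos [459.3 331.4 235.9] [ 3.138e+00 -2.000e-03  1.586e+00] F [-0.   0.7 -1.5] gap 9.6 ff 30.0
racktop c(490.7 -329.6) s(150.5 116.5) a86.3
oak 254 c(460.4 -327.3) s(109.7 13.1) a84.4
oak 673 c(460.2 -327.5) s(110.3 13.5) a85.2
white 275 c(520.0 -331.7) s(109.7 12.5) a86.1
white 674 c(520.1 -331.5) s(110.2 12.9) a85.8
held c(461.4 330.0) s(11.2 110.6) a0.9 [455.14311068 274.7825126  131.85024419] [467.19354131 385.3590623  221.98664462] [459.27192691 331.40263861 235.9418844 ]
```

Scaled: -195 mm / 400 = -0.4875, -150 mm / 400 = -0.375.

```bash
echo '{"segments": [[-0.05, 0.0025, 0, 0, 0, 0], [-0.15, 0.005, 0, 0, 0, 0], [-0.2625, 0.0075, 0, 0, 0, 0], [-0.375, 0.0125, 0, 0, 0, 0], [-0.4875, 0.015, 0, 0, 0, 0]]}' | python3 -m creep >/dev/null; echo '{"segments": [[-0.115, 0.0025, 0, 0, 0, 0.01], [-0.23, 0.0075, 0, 0, 0, 0.02], [-0.345, 0.01, 0, 0, 0, 0.03], [-0.46, 0.015, 0, 0, 0, 0.04], [-0.575, 0.0175, 0, 0, 0, 0.04]]}' | python3 -m creep >/dev/null; python3 go.py 489.5 -328.5 235 1.506
```

```text
clk 25.4 delta [-231.7   27.4   -2.8] [-0.001 -0.    -0.001] pos [477.4 -95.5 232.3] [-3.14  -0.     1.505] F [ 0.6 -0.3 -1.7] gap 9.7 ff 30.0
```

The manual's scale: shifts go in shares of 400 mm and turns go in shares of 2 rad. Converting my numbers, -218 mm / 400 = -0.545, -188 mm / 400 = -0.47.

```bash
echo '{"segments": [[-0.115, 0.0125, -0.0025, 0, 0, 0], [-0.235, 0.0275, -0.005, 0, 0, 0], [-0.355, 0.0425, -0.0075, 0, 0, 0], [-0.47, 0.055, -0.0075, 0, 0, 0], [-0.545, 0.065, -0.0075, 0, 0, 0]]}' | python3 -m creep >/dev/null; echo '{"segments": [[-0.025, 0.0025, 0, 0, 0, 0], [-0.0325, 0.0025, 0, 0, 0, 0], [-0.0325, 0.0025, 0, 0, 0, 0], [-0.0325, 0.0025, 0, 0, 0, 0]]}' | python3 -m creep >/dev/null; python3 go.py 489.5 -328.5 235 1.506; python3 - <<'E'
from rel import *
def R(r): return "c(%.1f %.1f) s(%.1f %.1f) a%.1f"%(r[0]+r[1]+(r[2],))
for n in("scene","wrist"):
    c,p,d,st=look(n,n+"6");P=cloud(c,d);H=hsv(p).astype(int)
    near=(np.abs(P[...,0]-490)<75)&(np.abs(P[...,1]+330)<90)
    red=((H[...,0]<8)|(H[...,0]>172))&(H[...,1]>150)
    for nm,m in(("racktop",near&(abs(P[...,2]-50)<3.5)),("oak",near&(abs(P[...,0]-460)<14)&(P[...,2]>97)&(P[...,2]<109)),("white",near&(abs(P[...,0]-520)<14)&(P[...,2]>97)&(P[...,2]<109)),("held",near&red&(P[...,2]>130)&(P[...,2]<222)),("heldtop",near&red&(P[...,2]>214)&(P[...,2]<226))):
        q=P[m]; print(n,nm,len(q),(R(rect(q)),q.min(0).round(1),q.max(0).round(1)) if len(q)>4 else "")
E
```

```text
clk 26.2 delta [-3.8 -0.4  1.2] [-0.    -0.     0.001] pos [ 490.2 -324.8  236.2] [-3.142 -0.     1.507] F [ 0.2  0.4 -1. ] gap 10.0 ff 30.0
scene racktop 1228 ('c(490.5 -329.6) s(150.3 116.8) a86.2', array([ 427.2, -407.6,   46.5]), array([ 552.6, -252.1,   53.5]))
scene oak 0 
scene white 275 ('c(520.0 -331.9) s(109.9 12.2) a85.9', array([ 512. , -386.8,   97.1]), array([ 529.5, -277.1,  106.7]))
scene held 1309 ('c(493.0 -323.4) s(107.9 11.1) a87.6', array([ 488.7, -377.3,  130.3]), array([ 500.6, -269.5,  222. ]))
scene heldtop 120 ('c(492.4 -321.7) s(104.3 10.1) a87.3', array([ 488.7, -374. ,  214.1]), array([ 499.6, -269.6,  224.1]))
wrist racktop 8457 ('c(489.1 -328.7) s(149.7 115.6) a86.0', array([ 427.3, -406.9,   46.5]), array([ 551.3, -250.2,   53.5]))
wrist oak 1276 ('c(459.3 -325.5) s(108.7 10.2) a86.1', array([ 451.1, -379.5,   97. ]), array([ 467.9, -271.3,  106.5]))
wrist white 1251 ('c(519.2 -328.6) s(107.0 10.3) a86.1', array([ 511.2, -382.3,   97.1]), array([ 527.1, -275.1,  106.7]))
wrist held 616 ('c(490.2 -323.2) s(110.1 9.9) a86.5', array([ 482.6, -378.1,  130.6]), array([ 498.3, -268.1,  222. ]))
wrist heldtop 1442 ('c(490.0 -323.2) s(110.0 9.7) a86.4', array([ 482.1, -378.1,  214. ]), array([ 498. , -268.2,  225.9]))
```

View pics/wrist6.png

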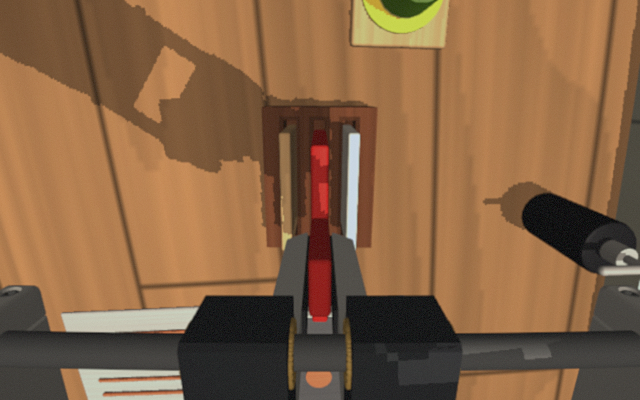

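The wrist view shows the red board (320,190) between oak (288) and white (350) over the rack. The measured correction is about -1 mm in x, -5.7 mm in y and -0.4° in yaw. I lower it to just above the slot mouth and re-measure.

Scaled: 62 mm / 400 = 0.155, 48 mm / 400 = 0.12, 0.007 rad / 2 = 0.0035.

```bash
echo '{"segments": [[-0.015, -0.002, 0, 0, 0, 0.0035], [-0.015, -0.002, 0.025, 0, 0, 0.0035], [-0.015, -0.002, 0.075, 0, 0, 0.0035], [-0.015, -0.002, 0.12, 0, 0, 0.0035], [-0.015, -0.002, 0.155, 0, 0, 0.0035]]}' | python3 -m creep >/dev/null; echo '{"segments": [[0, 0, 0.0175, 0, 0, 0], [0, 0, 0.0225, 0, 0, 0], [0, 0, 0.0225, 0, 0, 0], [0, 0, 0.0225, 0, 0, 0]]}' | python3 -m creep >/dev/null; python3 go.py 489.3 -330.5 164 1.5; python3 - <<'E'
from rel import *
def R(r): return "c(%.1f %.1f) s(%.1f %.1f) a%.1f"%(r[0]+r[1]+(r[2],))
for n in("scene","wrist"):
    c,p,d,st=look(n,n+"7");P=cloud(c,d);H=hsv(p).astype(int)
    near=(np.abs(P[...,0]-490)<75)&(np.abs(P[...,1]+330)<90)
    red=((H[...,0]<8)|(H[...,0]>172))&(H[...,1]>150)
    for nm,m in(("racktop",near&(abs(P[...,2]-50)<3.5)),("oak",near&(abs(P[...,0]-460)<14)&(P[...,2]>97)&(P[...,2]<109)),("white",near&(abs(P[...,0]-520)<14)&(P[...,2]>97)&(P[...,2]<109)),("heldtop",near&red&(P[...,2]>140)&(P[...,2]<156))):
        q=P[m]; print(n,nm,len(q),(R(rect(q)),q.min(0).round(1),q.max(0).round(1)) if len(q)>4 else "")
E
```

```text
clk 27.2 delta [1.6 0.1 1.9] [ 0.001  0.001 -0.001] pos [ 489.1 -332.1  165.9] [3.141e+00 1.000e-03 1.499e+00] F [-0.5  0.  -0.6] gap 9.8 ff 30.0
scene racktop 911 ('c(491.0 -329.6) s(150.5 115.6) a86.4', array([ 437.1, -407.5,   46.5]), array([ 553. , -251.8,   53.5]))
scene oak 16 ('c(458.4 -291.7) s(41.1 9.7) a71.0', array([ 456.3, -312.7,   97.9]), array([ 469.6, -272.6,  104.5]))
scene white 271 ('c(520.1 -331.4) s(109.2 11.5) a85.8', array([ 512.4, -386.1,   97.1]), array([ 529. , -277.1,  106.5]))
scene heldtop 105 ('c(493.5 -293.4) s(32.3 11.3) a87.1', array([ 487.4, -309.5,  140.1]), array([ 499.3, -277.2,  154.4]))
wrist racktop 11982 ('c(489.1 -328.6) s(149.6 115.6) a86.1', array([ 426.9, -406.6,   46.5]), array([ 551.3, -250.5,   53.5]))
wrist oak 2000 ('c(459.3 -326.0) s(109.9 10.3) a86.2', array([ 450.9, -380.6,   97.1]), array([ 467.9, -271. ,  106.9]))
wrist white 2033 ('c(519.2 -329.8) s(109.2 10.3) a86.1', array([ 512.2, -384.6,   97. ]), array([ 527.1, -275.2,  106.8]))
wrist heldtop 1468 ('c(488.9 -330.5) s(110.1 9.7) a86.0', array([ 480.3, -385.3,  140.4]), array([ 497.4, -275.6,  155.9]))
```

Aligned: held board (488.9,-330.5, 86.0°), slot (489.1,-328.6, 86.1°). I insert it gently.

Scaled: 16 mm / 400 = 0.04, 1.5 mm / 400 = 0.0038.

```bash
echo '{"segments": [[0.0038, 0.0005, 0.005, 0, 0, 0], [0.0038, 0.0005, 0.0125, 0, 0, 0], [0.0038, 0.0005, 0.02, 0, 0, 0], [0.0038, 0.0005, 0.03, 0, 0, 0], [0.0038, 0.0005, 0.04, 0, 0, 0]]}' | python3 -m creep; echo '{"segments": [[0, 0, 0.0075, 0, 0, 0], [0, 0, 0.015, 0, 0, 0], [0, 0, 0.0225, 0, 0, 0], [0, 0, 0.03, 0, 0, 0], [0, 0, 0.0375, 0, 0, 0]]}' | python3 -m creep; python3 go.py 489.3 -330.5 118.2 1.5
```

```text
clock: 27.85
eef_pos: [489.1, -330.4, 148.7]
eef_rot: [-3.141, -0.0, 1.499]
wrist_force: [0.2, -0.4, -0.6]
finger_gap: 9.7
finger_force: 30.0
clock: 28.35
eef_pos: [489.1, -330.4, 133.9]
eef_rot: [-3.142, -0.0, 1.499]
wrist_force: [-0.4, -0.2, -1.3]
finger_gap: 9.8
finger_force: 30.0
clk 28.4 delta [-0.   0.2 15.7] [-0.    -0.    -0.001] pos [ 489.1 -330.4  133.9] [-3.142 -0.     1.499] F [-0.4 -0.2 -1.3] gap 9.8 ff 30.0
```

Scaled: 13 mm / 400 = 0.0325, 11 mm / 400 = 0.0275.

```bash
echo '{"segments": [[0, 0, 0.0075, 0, 0, 0], [0, 0, 0.015, 0, 0, 0], [0, 0, 0.0225, 0, 0, 0], [0, 0, 0.0275, 0, 0, 0], [0, 0, 0.0325, 0, 0, 0]]}' | python3 -m creep; echo '{"segments": [[0, 0, 0.0018, 0, 0, 0], [0, 0, 0.0035, 0, 0, 0], [0, 0, 0.005, 0, 0, 0], [0, 0, 0.0065, 0, 0, 0], [0, 0, 0.0065, 0, 0, 0]]}' | python3 -m creep; python3 go.py 489.3 -330.5 118.2 1.5
```

```text
clock: 28.85
eef_pos: [489.1, -330.5, 121.0]
eef_rot: [3.142, 0.0, 1.499]
wrist_force: [0.7, 0.2, -0.5]
finger_gap: 9.5
finger_force: 30.0
clock: 29.35
eef_pos: [489.1, -330.4, 118.5]
eef_rot: [-3.142, -0.0, 1.499]
wrist_force: [0.3, 1.0, -1.7]
finger_gap: 9.5
finger_force: 30.0
clk 29.4 delta [-0.1  0.2  0.3] [-0.    -0.    -0.001] pos [ 489.1 -330.4  118.5] [-3.142 -0.     1.499] F [ 0.3  1.  -1.7] gap 9.5 ff 30.0
```

Scaled: 1.2 mm / 400 = 0.003, 0.8 mm / 400 = 0.002.

```bash
echo '{"segments": [[0, 0, 0.001, 0, 0, 0], [0, 0, 0.002, 0, 0, 0], [0, 0, 0.003, 0, 0, 0], [0, 0, 0.003, 0, 0, 0]]}' | python3 -m creep
```

```text
clock: 29.75
eef_pos: [489.2, -330.5, 118.2]
eef_rot: [3.141, 0.0, 1.499]
wrist_force: [-1.9, 2.1, 7.6]
finger_gap: 10.0
finger_force: 30.0
```

Floor contact at 118.2, exactly as expected. Release, retreat, check.

Scaled: -0.3 mm / 400 = -0.0008.

```bash
echo '{"segments": [[0, 0, -0.0008, 0, 0, 0], [0, 0, -0.0008, 0, 0, 0], [0, 0, -0.0008, 0, 0, 0], [0, 0, -0.0008, 0, 0, 0]]}' | python3 -m creep 26; echo '{"segments": [[0, 0, -0.025, 0, 0, 0], [0, 0, -0.0875, 0, 0, 0], [0, 0, -0.175, 0, 0, 0], [0, 0, -0.2625, 0, 0, 0], [0, 0, -0.325, 0, 0, 0]]}' | python3 -m creep >/dev/null; echo '{"segments": [[-0.05, -0.05, 0, 0, 0, 0], [-0.125, -0.125, 0, 0, 0, 0], [-0.2, -0.2, 0, 0, 0, 0], [-0.25, -0.25, 0, 0, 0, 0], [-0.25, -0.25, 0, 0, 0, 0]]}' | python3 -m creep; python3 - <<'E'
from rel import *
np.set_printoptions(precision=1,suppress=True)
def R(r): return "c(%.1f %.1f) s(%.1f %.1f) a%.1f"%(r[0]+r[1]+(r[2],))
for n in("scene","top"):
    c,p,d,st=look(n,n+"8");P=cloud(c,d);H=hsv(p).astype(int)
    near=(np.abs(P[...,0]-490)<75)&(np.abs(P[...,1]+330)<90)
    red=((H[...,0]<8)|(H[...,0]>172))&(H[...,1]>150)
    for nm,m in(("oak",near&(abs(P[...,0]-460)<14)&(P[...,2]>97)&(P[...,2]<109)),("white",near&(abs(P[...,0]-520)<14)&(P[...,2]>97)&(P[...,2]<109)),("red",near&red&(P[...,2]>60)&(P[...,2]<109)),("redtab",near&red&(P[...,2]>112)&(P[...,2]<175))):
        q=P[m]; print(n,nm,len(q),(R(rect(q)),q.min(0).round(1),q.max(0).round(1)) if len(q)>4 else "")
    if n=="scene":
        for nm,xy,r,a,b in (("coffee",(604.7,65),29,25,100),("lime",(587.5,-144.5),29,25,100),("tin",(596,-40),27,20,75)):
            q,_=cyl(P,xy,r,a,b); print(nm,len(q),circ(q,r,xy))
        cv2.imwrite("pics/fin.png",cv2.resize(p[110:310,120:430,::-1],None,fx=2.5,fy=2.5))
E
```

```text
clock: 30.15
eef_pos: [489.1, -330.4, 117.5]
eef_rot: [-3.142, -0.0, 1.499]
wrist_force: [0.2, 0.5, 0.6]
finger_gap: 25.8
finger_force: 0.0
clock: 31.15
eef_pos: [379.9, -424.9, 248.5]
eef_rot: [3.141, 0.001, 1.495]
wrist_force: [0.2, 0.2, 1.0]
finger_gap: 25.5
finger_force: 0.0
scene oak 185 ('c(460.5 -327.2) s(109.7 11.9) a86.3', array([ 451.4, -381.9,   97.2]), array([ 469.5, -272.5,  106.2]))
scene white 273 ('c(520.5 -332.0) s(110.0 11.9) a86.2', array([ 511.7, -386.9,   97.1]), array([ 529.1, -277.1,  107.4]))
scene red 527 ('c(480.9 -328.9) s(109.6 34.8) a84.6', array([ 460.7, -384.7,   65.9]), array([ 500. , -274.9,  108.8]))
scene redtab 196 ('c(490.0 -330.2) s(28.0 12.0) a88.4', array([ 483.8, -344.2,  112. ]), array([ 496.3, -316.2,  160.8]))
coffee 344 [604.8  65.2]
lime 320 [ 588.  -144.6]
tin 210 [596.2 -39.2]
top oak 194 ('c(460.2 -327.9) s(106.6 10.8) a87.0', array([ 452.2, -381. ,   97.6]), array([ 466.8, -274.6,  108.9]))
top white 209 ('c(518.9 -331.9) s(107.5 10.4) a86.2', array([ 510.9, -385.3,   97.5]), array([ 525.9, -278.3,  108.6]))
top red 185 ('c(488.3 -331.4) s(109.8 10.5) a85.4', array([ 480.1, -386. ,   60.7]), array([ 497.2, -276.6,  108.4]))
top redtab 104 ('c(488.2 -331.3) s(30.2 10.3) a87.4', array([ 482.7, -346.5,  112.3]), array([ 494. , -316.2,  163.7]))
```

View pics/fin.png

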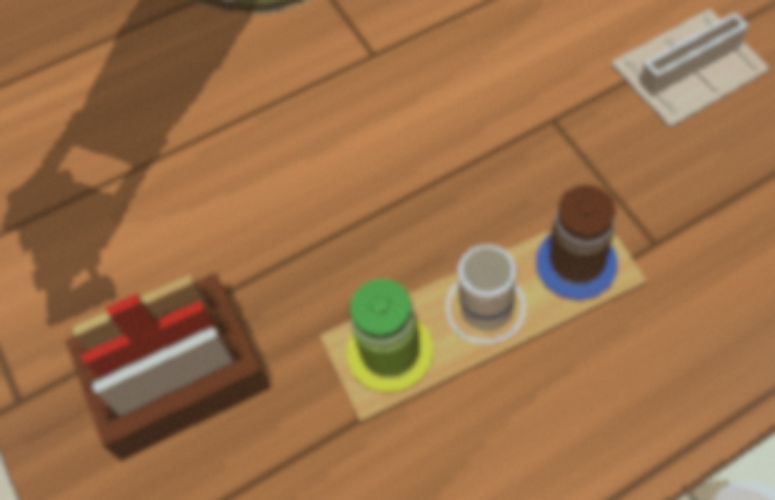

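The final view shows coffee on blue (580,240), the tin in the ring (486,290), lime on yellow (385,335) and the red board home between oak and white (145,335), with those two unmoved.

```bash
python3 -c "from cell import manip; print(manip.sign_off())"
```

```text
the job is handed in; nothing more can be done
None
```

The job is handed in at about 31 s: coffee jar on the blue mat, lime jar on the yellow mat, sugar tin in the ring, and the red board fully home in the middle slot with the oak and white boards not shifted, all confirmed in the final camera check.

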